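# Half-turn the bayonet lid on the staple jar

## Robot

A 6-joint arm with a two-finger parallel gripper is mounted at the origin on the work surface. World frame = base frame: x ahead of the robot, y to its left, z up, the work surface at z = 0. Lengths are in m, angles in rad, forces in N, time in s.
With the tool pointing down it reaches from about 0.3 to 0.775 m from the base axis. Payload 14.6 kg.
Tool frame: the origin (TCP) lies at the very end of the fingers, on their centre line; the grasp point (between the pads) lies 19 mm behind it; z points along the fingers, y is the line along which they close (so a half turn about z gives the same grasp; the last joint's range is limited). The gripper opens to 94 mm and grips with 3 to 60 N. Pads are 16 mm wide; open, the fingers measure 119 mm over their backs; the gripper's body (75 mm by 177 mm) begins 78 mm behind the grasp point.
Start: joints at [1.173, 0.3, 1.521, -0, 1.321, -0.067], TCP at [0.179, 0.52, 0.205] pointing down, gripper open.
Joint ranges: [-3.03, 3.03], [-0.79, 2.21], [0.23, 2.52], [-1.04, 4.18], [0, 3.07], [-2.55, 2.55]. Speed limits (rad/s): [2.22, 2.22, 2.57, 3.14, 3.14, 3.14].

## Interface

Orientations are given as [roll, pitch, yaw] about the fixed x, y, z axes, in that order (R = Rz(yaw) Ry(pitch) Rx(roll)).
In Python, from station import ctrl gives the robot as it stands.
- The arm moves only by the tool carry_out, never from a script. Its argument "motion" is text: rows parted by semicolons, each of 7 numbers parted by spaces: the shift along the world's x, y, z in m, then the turn, a rotation vector about the world's x, y, z in degrees, then the closure in counts, from 0 (fully open) to 255 (shut). In form: dx dy dz wx wy wz hand; .... A call has 1 to 20 rows; each row shifts and turns the commanded pose from where the row before left it; what a row does not reach is not made up. A row lasts 1/12 s, in which the tool goes at most 41.7 mm and 7.16 degrees, less where a joint would pass 70% of its speed; a pose out of reach is approached as far as the arm can. A call is refused whole if a number of a shift passes 0.0417 or a number of a turn 7.16, either way. A call with a gripper value outside its range is refused whole. The fingers move at their own pace and stop on an object; "grip_force" is the grip in N (left out, the last holds). Time passes only in rows, so rows that do not move let the fingers close. It gives the time, the measured TCP pose, the force, the opening and the grip force at its end, in the units of the state.
- ctrl.get_obs(): the state, without advancing time (a new reading comes with each control period).
- ctrl.camera(name): name is "scene" or "top"; returns a dict with "pixels" (420x560x3 uint8, red, green, blue), "range_z" (420x560 float32, m along the optical axis (not along the pixel's ray), 0 where there is no reading), "K" (3x3 intrinsics, pixels), "position" and "attitude" of the camera in the world. Camera axes: x right, y up, looking along -z (the intrinsics and any distortion apply to the point x, -y, -z); pixel columns grow to the right and rows downward; lengths in m; the calibration is good to about 2 mm. A picture is of the moment at which its call begins.
- ctrl.hand_in(): hands the job in; it is judged then, once.
The state is a dict: "time_s": time; "qpos": joint angles; "joint_vel": joint speeds; "tau": joint torques, N m; "ee_pos": TCP position; "eef_rot": TCP orientation; "force": force on the tool from outside, world axes, zero at the start; "moment": the same for the moment, N m; "grip_width": finger opening in m; "grip_force": force on a finger pad.
Only numpy, scipy, OpenCV 4.12 (cv2) and the standard library are available. Lean on these libraries where they do the work, as an engineer would, in place of code of your own. Each camera call takes 0.05 s, during which the arm holds its last target. There are 200 camera calls.

## Task

Set the open steel staple jar upright and wholly on the cork coaster and let go of it, without dropping or tipping it. Then fit the bayonet lid into its mouth, fully home, and turn it clockwise (seen from above) about 45 degrees, half of its quarter-turn travel and well before the lock clicks, then finish while still holding the lid still by its handle there, so that a colleague can put on the seal. Leave the punch, the stapler and the two bulldog clips where they are.

Things in the scene. Friction and masses are not known exactly. Their poses are not given: they have to be found in the camera images.
- coaster: Round flat cork coaster fixed to the desk, 100 mm across, 8 mm thick; origin at the centre of its underside.
- jar: Heavy straight round dark steel jar, loose, about 0.65 kg, 58 mm across, 70 mm tall, standing open on the desk; origin at the centre of its underside, z up, x towards one notch of its mouth. Same after a half turn. On the cork, friction holds it against the light drag of the turning lid.
- jar_mouth (a point): Centre of the jar's top, 70 mm above its origin, same axes: a steel plate 4 mm thick with a round hole 37 mm across and two notches along +x and -x, 10 mm wide, reaching 24 mm from the axis. Under it the lid's lugs turn only clockwise (from above), to an end stop at about 1.5 rad; sprung balls resist from about 0.97 rad, the lock clicks at about 1.2 rad.
- lid: Bayonet lid, loose, about 0.12 kg, standing on its plug on the desk; origin at the centre of the plug's underside, z up. Plug 33 mm across (z 0 to 11 mm), flange 54 mm across (z 11 to 15 mm), bar handle on top. Fully home, the flange rests on the jar's top and this origin is 59 mm above the jar's, with 2 mm of up and down play once turned. Same after a half turn.
- lid_handle (a point): Point to grip on the lid's black upright bar handle, on the lid's axis 37 mm above its origin, same axes. The bar is 46 mm long along x, 14 mm thick along y (grip it across this) and stands from z 15 to 47 mm above the lid's origin.
- lid_lugs (a point): Midpoint between the lid's two lugs, on its axis 2.5 mm above its origin, same axes. The lugs stand out of the plug's foot along +x and -x, under the handle's ends: 6 mm wide, 5 mm high, reaching 22.5 mm from the axis. To enter, the lid's x lies along the jar's x, either way round.
- punch: Bystander: dark cast-iron two-hole punch with a chrome toggle at its side, 115 x 137 x 90 mm (x, y, z), 2.2 kg, handle locked down; origin at the centre of its underside.
- stapler: Bystander: beige electric stapler, 190 x 85 x 100 mm (x, y, z), 1.4 kg; origin at the centre of its underside.
- clip_a: Bystander: steel bulldog clip lying flat, about 60 x 50 x 23 mm, beyond the work, the one farther to +y; origin on the desk under its jaws.
- clip_b: Bystander: steel bulldog clip like the first, lying beyond the work, the one farther to -y; origin on the desk under its jaws.
There are look-alikes about, which are no part of the job. Leave any blue look-alike of the lid alone.

How it is judged:
By the outcome, as a careful person would: the job done as asked, in the order asked, and still so for the second after the job is handed in, while the arm keeps its last pose, push and grip.
It also fails if it takes over 58 s, if anything falls off the work surface, if the arm or the gripper's body presses on something with over 40 N, if the wrist force passes 120 N, or if a joint passes its speed limit or range.

## Working session

There is one attempt and no reset: what is moved stays moved. The work goes in short steps, Python scripts to look and compute and a tool call to move; the robot and the scene stay as the last step left them, time stands still between calls to the robot, and variables do not carry over. Pictures are saved under pics/ and viewed, at most 10 in all, crops included, and the job is handed in when it is done.

Besides the shell and the picture viewer there is one more tool, called after "Call:" by a JSON object that holds its "fn" and its "kwargs", one argument or row to a line. carry_out: Moves the arm, as the interface text tells. Its arguments: {"type":"object","properties":{"motion":{"type":"string"},"grip_force":{"type":"number"}},"required":["motion"]}

```bash
mkdir -p pics; cat > h.py <<'E'
import numpy as np, cv2
from station import ctrl
from scipy.spatial.transform import Rotation as R
def cam(n):
    c=ctrl.camera(n); a=np.array(c["attitude"],float)
    c["R"]=a if a.shape==(3,3) else (R.from_euler('xyz',a).as_matrix() if a.size==3 else R.from_quat(a).as_matrix())
    return c
def world(c):
    z=c["range_z"].astype(float); K=np.array(c["K"]); v,u=np.mgrid[:z.shape[0],:z.shape[1]]
    p=np.stack([(u-K[0,2])/K[0,0]*z,-(v-K[1,2])/K[1,1]*z,-z],-1)
    return p@c["R"].T+np.array(c["position"])
def save(c,name,box=None,s=1):
    im=c["pixels"][...,::-1]
    if box: im=im[box[1]:box[3],box[0]:box[2]]
    cv2.imwrite("pics/"+name,cv2.resize(im,None,fx=s,fy=s,interpolation=cv2.INTER_CUBIC))
E
python3 - <<'E'
from h import *
for n in("top","scene"):
    c=cam(n); save(c,n+"0.png"); print(c["attitude"],c["position"],c["K"],[k for k in c])
    np.savez(n+"0.npz",w=world(c),p=c["pixels"])
    w=world(c); print(np.round([w[100,100],w[210,280],w[350,450]],3))
print(ctrl.get_obs())
E
```

```text
[ 0.07057024 -0.00290384 -1.56214837] [ 0.51821098 -0.00128125  1.26076973] [[449.35658564   0.         273.63850669]
 [  0.         449.35658564 214.23665354]
 [  0.           0.           1.        ]] ['pixels', 'range_z', 'K', 'position', 'attitude', 'R']
[[ 0.93   0.495  0.002]
 [ 0.62  -0.022 -0.003]
 [ 0.236 -0.495 -0.004]]
[ 0.79671509 -0.01337528  2.00861195] [1.28355359 0.2813085  0.78299876] [[417.39729257   0.         284.22913069]
 [  0.         417.39729257 209.93772657]
 [  0.           0.           1.        ]] ['pixels', 'range_z', 'K', 'position', 'attitude', 'R']
[[ 0.328 -0.893 -0.   ]
 [ 0.56  -0.058  0.001]
 [ 0.775  0.421  0.004]]
{'time_s': 0.1, 'qpos': array([ 1.17342585e+00,  3.00406579e-01,  1.52149846e+00, -1.88910343e-05,
        1.32067571e+00, -6.65575356e-02]), 'joint_vel': array([-0.00018954, -0.0017571 , -0.00187887,  0.00017089,  0.00134931,
       -0.00063638]), 'tau': array([ 2.84395028e-03, -5.32641327e+01, -3.53284585e+01,  7.10261171e-02,
        2.35156284e-02, -6.42423970e-05]), 'ee_pos': array([0.1785462 , 0.51997888, 0.20495667]), 'eef_rot': array([-3.14060553e+00, -4.74585986e-05,  2.81078438e+00]), 'force': array([-0.3577911 , -0.35208005,  0.44193278]), 'moment': array([-0.00019673,  0.03120735, -0.03244747]), 'grip_force': 0.0, 'grip_width': 0.09355729943255148}
```

View pics/top0.png

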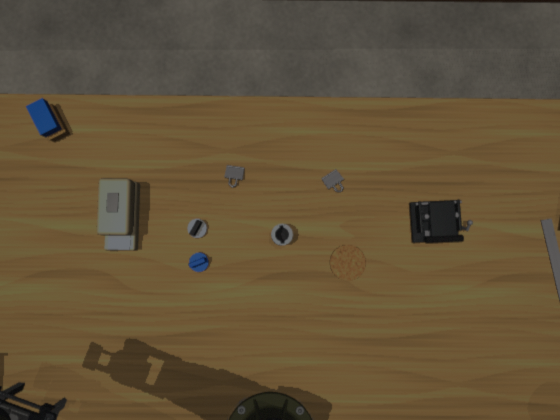

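View pics/scene0.png

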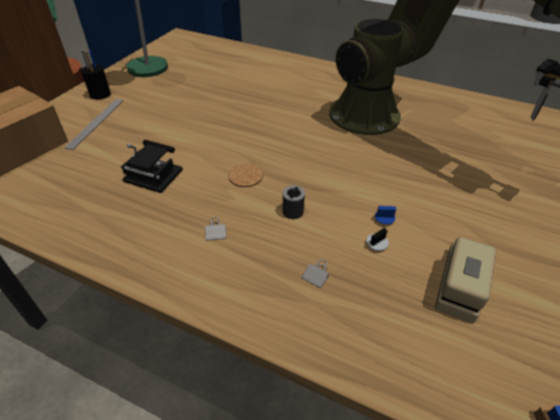

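Top view: the jar is at (283,235) and the cork coaster at (348,263). There are two lid candidates: white/steel with a black bar at (198,228), and blue at (199,262). The black-handled one fits the description, and the blue one is the look-alike to leave alone. I'll confirm with a crop and measure.

```bash
python3 - <<'E'
from h import *
d=np.load("top0.npz"); w=d["w"];p=d["p"]
im=p[205:285,180:370][...,::-1]; im=np.clip(im.astype(float)*1.6,0,255).astype(np.uint8)
cv2.imwrite("pics/crop1.png",cv2.resize(im,None,fx=4.2,fy=4.2,interpolation=cv2.INTER_CUBIC))
def reg(w,cx,cy,r,lo,hi):
    m=(np.hypot(w[...,0]-cx,w[...,1]-cy)<r)&(w[...,2]>lo)&(w[...,2]<hi); return w[m]
def circ(q):
    (c,r)=cv2.minEnclosingCircle(q[:,:2].astype(np.float32)); return np.round(c,4),round(r,4)
for n in("top","scene"):
    d=np.load(n+"0.npz"); w=d["w"]; 
    if n=="top": g={k:w[v,u] for k,(u,v) in dict(jar=(283,235),coas=(348,263),lid=(198,228)).items()}
    print(n,{k:np.round(v,3) for k,v in g.items()})
    j=reg(w,*g["jar"][:2],.05,.062,.08); print("jar",len(j),circ(j),j.mean(0))
    l=reg(w,*g["lid"][:2],.04,.01,.022); print("lidfl",len(l),circ(l),l.mean(0))
    b=reg(w,*g["lid"][:2],.045,.04,.055); 
    if len(b)>4: print("bar",len(b),b.mean(0),np.round(cv2.minAreaRect((b[:,:2]*1000).astype(np.float32)),1) if 0 else cv2.minAreaRect((b[:,:2]*1000).astype(np.float32)))
    k=reg(w,*g["coas"][:2],.07,.005,.015); print("coas",len(k),circ(k),k.mean(0))
    for q in ((150,100),):print(w[q])
E
```

```text
top {'jar': array([ 0.549, -0.031,  0.006]), 'coas': array([ 0.473, -0.211,  0.012]), 'lid': array([0.565, 0.202, 0.034])}
jar 202 (array([ 0.5495, -0.0252]), 0.0288) [ 0.54940952 -0.02516692  0.07038575]
lidfl 176 (array([0.5658, 0.2097]), 0.0271) [0.5650715  0.20698321 0.0158969 ]
bar 90 [0.56579671 0.20881671 0.04710032] ((566.2787475585938, 209.4203338623047), (14.539386749267578, 44.55550003051758), 63.41065216064453)
coas 981 (array([ 0.4741, -0.2109]), 0.0692) [ 0.47469906 -0.20997098  0.00879134]
[ 0.78614696  0.49092107 -0.00180711]
scene {'jar': array([ 0.549, -0.031,  0.006]), 'coas': array([ 0.473, -0.211,  0.012]), 'lid': array([0.565, 0.202, 0.034])}
jar 234 (array([ 0.5506, -0.0267]), 0.0317) [ 0.55461376 -0.02327707  0.07026905]
lidfl 177 (array([0.5678, 0.2096]), 0.0286) [0.57496196 0.21307447 0.01708802]
bar 109 [0.57069318 0.21005795 0.04741725] ((569.4204711914062, 209.56886291503906), (14.208856582641602, 45.72859191894531), 61.82003402709961)
coas 653 (array([ 0.4733, -0.2131]), 0.0677) [ 0.4781818  -0.20749561  0.00998597]
[ 0.56359805 -0.67663718  0.00150663]
```

View pics/crop1.png

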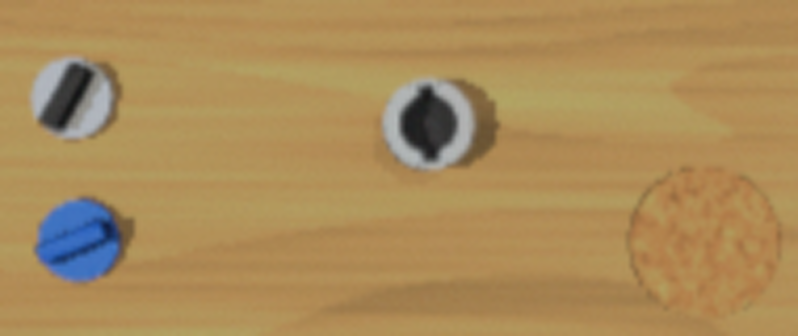

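The crop confirms it: the grey lid with the black bar is the target, and the blue one is the decoy. The jar's notches run nearly along world x. I'll move above the jar.

Call:
{"fn": "carry_out", "kwargs": {
  "motion": "0.0206 -0.0303 0 0 0 1.05 0;0.0206 -0.0303 0 0 0 1.05 0;0.0206 -0.0303 0 0 0 1.05 0;0.0206 -0.0303 0 0 0 1.05 0;0.0206 -0.0303 0 0 0 1.05 0;0.0206 -0.0303 0 0 0 1.05 0;0.0206 -0.0303 0 0 0 1.05 0;0.0206 -0.0303 0 0 0 1.05 0;0.0206 -0.0303 0 0 0 1.05 0;0.0206 -0.0303 0 0 0 1.05 0;0.0206 -0.0303 0 0 0 1.05 0;0.0206 -0.0303 0 0 0 1.05 0;0.0206 -0.0303 0 0 0 1.05 0;0.0206 -0.0303 0 0 0 1.05 0;0.0206 -0.0303 0 0 0 1.05 0;0.0206 -0.0303 0 0 0 1.05 0;0.0206 -0.0303 0 0 0 1.05 0;0.0206 -0.0303 0 0 0 1.05 0;0 0 0 0 0 0 0;0 0 0 0 0 0 0"
}}

```text
time_s: 1.77
ee_pos: [0.5496, -0.0265, 0.2046]
eef_rot: [3.141, -0.002, 3.138]
force: [0.0, 0.2, -0.2]
grip_width: 0.094
grip_force: 0.0
```

```bash
cat >> h.py <<'E'
def plane(c,zp):
    K=np.array(c["K"]); v,u=np.mgrid[:420,:560]
    d=np.stack([(u-K[0,2])/K[0,0],-(v-K[1,2])/K[1,1],-np.ones(u.shape)],-1)@c["R"].T; o=np.array(c["position"])
    return o+d*((zp-o[2])/d[...,2])[...,None]
E
python3 - <<'E'
from h import *
c=cam("top"); c0=np.load("top0.npz"); P=plane(c,.07); w=c0["w"]
ctr=np.array([.5495,-.0253]); q=P[...,:2]-ctr; r=np.hypot(*np.moveaxis(q,-1,0))
g=c0["p"].astype(float).mean(-1)
# bright rim / dark notch: sample darkness by angle in ring 19.5-23.5
dark=g<np.percentile(g[r<.026],50)*.75
for nm,m in(("col",dark&(r<.026)),("dep",(w[...,2]<.062)&(r<.026))):
    p=q[m]; f=p[np.hypot(*p.T)>.0195]; a=np.arctan2(f[:,1],f[:,0]); print(nm,len(p),p.mean(0),len(f),np.degrees(np.angle(np.exp(2j*a).mean())/2),np.degrees(a).round())
E
```

```text
col 140 [0.00077972 0.00018641] 7 5.153947195854534 [  11.    4.   -3.   12.  177. -176. -169.]
dep 167 [-0.00010207  0.0004459 ] 12 6.9792159438249515 [  17.   11.    4.   -3.   20.   12.  177. -176. -169.  177. -176. -170.]
```

Call:
{"fn": "carry_out", "kwargs": {
  "motion": "0 0.001 -0.0220 0 0 0 0;0 0 -0.0220 0 0 0 0;0 0 -0.0220 0 0 0 0;0 0 -0.0220 0 0 0 0;0 0 -0.0220 0 0 0 0;0 0 -0.0220 0 0 0 0;0 0 -0.0220 0 0 0 0;0 0 -0.0220 0 0 0 0;0 0 0 0 0 0 0;0 0 0 0 0 0 120;0 0 0 0 0 0 120;0 0 0 0 0 0 120;0 0 0 0 0 0 120;0 0 0 0 0 0 120;0 0 0 0 0 0 140;0 0 0 0 0 0 140;0 0 0 0 0 0 140;0 0 0 0 0 0 140",
  "grip_force": 45
}}

```text
time_s: 3.32
ee_pos: [0.5498, -0.0245, 0.0302]
eef_rot: [-3.141, 0.001, 3.14]
force: [-1.7, -1.2, 6.7]
grip_width: 0.0582
grip_force: 45.0
```

Call:
{"fn": "carry_out", "kwargs": {
  "motion": "0 0 0.003 0 0 0 160;0 0 0.007 0 0 0 160;0 0 0.010 0 0 0 160;0 0 0.010 0 0 0 160;0 0 0.005 0 0 0 160;-0.0040 -0.0100 0 0 0 0 160;-0.0068 -0.0166 0 0 0 0 160;-0.0070 -0.0172 0 0 0 0 160;-0.0070 -0.0172 0 0 0 0 160;-0.0070 -0.0172 0 0 0 0 160;-0.0070 -0.0172 0 0 0 0 160;-0.0070 -0.0172 0 0 0 0 160;-0.0070 -0.0172 0 0 0 0 160;-0.0070 -0.0172 0 0 0 0 160;-0.0068 -0.0166 0 0 0 0 160;-0.0060 -0.0140 0 0 0 0 160;-0.0032 -0.0084 0 0 0 0 160;0 0 0 0 0 0 160;0 0 0 0 0 0 160"
}}

```text
time_s: 4.9
ee_pos: [0.4735, -0.2103, 0.0644]
eef_rot: [3.141, -0.0, 3.14]
force: [0.1, 0.5, -6.1]
grip_width: 0.058
grip_force: 45.0
```

```bash
python3 - <<'E'
from h import *
o=ctrl.get_obs(); print(o["ee_pos"],o["force"],o["grip_width"])
c=cam("scene"); save(c,"s1.png",(150,90,400,260),3.2)
E
```

```text
[ 0.473479   -0.21033456  0.06444575] [ 0.06182499  0.48724155 -6.05269551] 0.057988971429215615
```

View pics/s1.png

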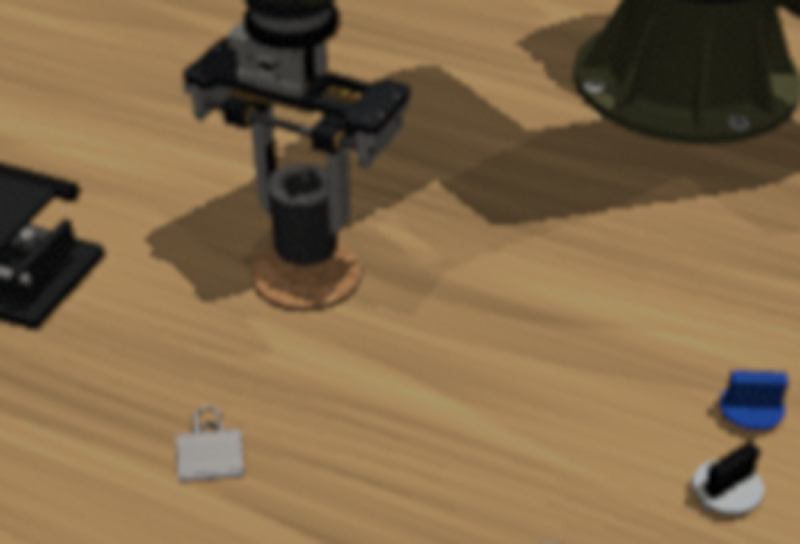

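The jar hangs upright in the gripper over the coaster (about (305,240) in the crop). Lowering it.

Call:
{"fn": "carry_out", "kwargs": {
  "motion": "0 0 -0.005 0 0 0 160;0 0 -0.005 0 0 0 160;0 0 -0.005 0 0 0 160;0 0 -0.004 0 0 0 160;0 0 -0.003 0 0 0 160;0 0 -0.001 0 0 0 160;0 0 -0.001 0 0 0 160;0 0 -0.001 0 0 0 160;0 0 -0.0005 0 0 0 160;0 0 0 0 0 0 160;0 0 0 0 0 0 160"
}}

```text
time_s: 5.87
ee_pos: [0.4737, -0.2103, 0.0391]
eef_rot: [-3.141, 0.0, 3.141]
force: [0.8, 0.9, -5.2]
grip_width: 0.0578
grip_force: 45.0
```

Call:
{"fn": "carry_out", "kwargs": {
  "motion": "0 0 -0.0006 0 0 0 160;0 0 -0.0005 0 0 0 160;0 0 0 0 0 0 160;0 0 0 0 0 0 160"
}}

```text
time_s: 6.2
ee_pos: [0.4738, -0.2103, 0.0382]
eef_rot: [-3.141, 0.0, 3.141]
force: [-2.7, 1.8, 2.6]
grip_width: 0.0581
grip_force: 45.0
```

Call:
{"fn": "carry_out", "kwargs": {
  "motion": "0 0 0 0 0 0 110;0 0 0 0 0 0 60;0 0 0 0 0 0 0;0 0 0 0 0 0 0;0 0 0 0 0 0 0;0 0 0 0 0 0 0;0 0 0.010 0 0 0 0;0 0 0.020 0 0 0 0;0 0 0.020 0 0 0 0;0 0 0.020 0 0 0 0;0 0 0.020 0 0 0 0;0 0 0.020 0 0 0 0;0 0 0.010 0 0 0 0;0 0 0 0 0 0 0"
}}

```text
time_s: 7.37
ee_pos: [0.4745, -0.2106, 0.1604]
eef_rot: [-3.14, 0.004, 3.141]
force: [-0.2, 0.3, 0.5]
grip_width: 0.0944
grip_force: 0.0
```

Call:
{"fn": "carry_out", "kwargs": {
  "motion": "0.0033 0.0150 0 0 0 -0.97 0;0.0066 0.0300 0 0 0 -1.95 0;0.0066 0.0300 0 0 0 -1.95 0;0.0066 0.0300 0 0 0 -1.95 0;0.0066 0.0300 0 0 0 -1.95 0;0.0066 0.0300 0 0 0 -1.95 0;0.0066 0.0300 0 0 0 -1.95 0;0.0066 0.0300 0 0 0 -1.95 0;0.0066 0.0300 0 0 0 -1.95 0;0.0066 0.0300 0 0 0 -1.95 0;0.0066 0.0300 0 0 0 -1.95 0;0.0066 0.0300 0 0 0 -1.95 0;0.0066 0.0300 0 0 0 -1.95 0;0.0066 0.0300 0 0 0 -1.95 0;0.0033 0.0150 0 0 0 -0.98 0;0 0 0 0 0 0 0;0 0 0 0 0 0 0"
}}

```text
time_s: 8.78
ee_pos: [0.5655, 0.21, 0.1565]
eef_rot: [-3.14, -0.001, 2.666]
force: [-0.4, -1.2, 0.6]
grip_width: 0.0938
grip_force: 0.0
```

```bash
python3 - <<'E'
from h import *
from scipy.optimize import minimize
o=ctrl.get_obs(); print(o["ee_pos"],o["eef_rot"])
for n in("top","scene"):
    c=cam(n); w=world(c)
    P=plane(c,.078); g=c["pixels"].astype(float).mean(-1)
    m=(np.hypot(w[...,0]-.474,w[...,1]+.2105)<.045)&(w[...,2]>.07)&(w[...,2]<.086); j=w[m]
    (ce,r)=cv2.minEnclosingCircle(P[m][:,:2].astype(np.float32)); ce=np.array(ce); print(n,len(j),"jar",ce,r,j[:,2].mean())
    q=P[...,:2]-ce; near=np.hypot(*np.moveaxis(q,-1,0))<.0275
    pts=q[near]; val=g[near]; hi=np.percentile(val,85)
    # fit rendered template: bright rim, dark hole + notches, by correlation over centre & angle
    best=[]
    for a in np.radians(np.arange(-10,22,1)):
        for dx in np.arange(-.003,.0031,.001):
            for dy in np.arange(-.003,.0031,.001):
                p=pts-[dx,dy]; x=p@[np.cos(a),np.sin(a)]; y=p@[-np.sin(a),np.cos(a)]; rr=np.hypot(x,y)
                s=lambda d:1/(1+np.exp(-d/.0007))
                hole=np.maximum(s(.0185-rr),s(.005-abs(y))*s(.024-abs(x)))
                best.append((np.corrcoef(hole,-val)[0,1],np.degrees(a),dx,dy))
    best.sort(reverse=True); print([tuple(np.round(b,3)) for b in best[:4]])
    if n=="top": save(c,"t2.png",(320,235,380,290),8)
E
```

```text
[0.56551859 0.21002478 0.15645142] [-3.14014421e+00 -1.32108279e-03  2.66590496e+00]
top 219 jar [ 0.47336793 -0.20887308] 0.029098670929670334 0.07810834850354857
[(np.float64(0.981), np.float64(5.0), np.float64(0.001), np.float64(-0.001)), (np.float64(0.981), np.float64(6.0), np.float64(0.001), np.float64(-0.001)), (np.float64(0.981), np.float64(4.0), np.float64(0.001), np.float64(-0.001)), (np.float64(0.979), np.float64(3.0), np.float64(0.001), np.float64(-0.001))]
scene 202 jar [ 0.47763753 -0.2074368 ] 0.0354745090007782 0.07787788951367863
[(np.float64(0.863), np.float64(4.0), np.float64(-0.003), np.float64(-0.002)), (np.float64(0.863), np.float64(5.0), np.float64(-0.003), np.float64(-0.003)), (np.float64(0.863), np.float64(4.0), np.float64(-0.003), np.float64(-0.003)), (np.float64(0.863), np.float64(6.0), np.float64(-0.003), np.float64(-0.003))]
```

View pics/t2.png

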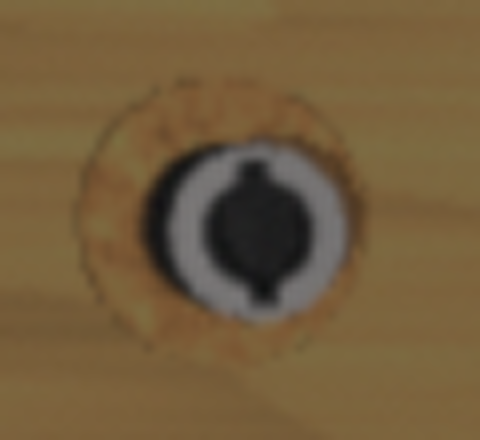

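The jar stands upright wholly on the coaster, with its notches at about +5°. Now I'll take the lid.

Call:
{"fn": "carry_out", "kwargs": {
  "motion": "0.0005 -0.0005 -0.020 0 0 0 60;0 0 -0.020 0 0 0 60;0 0 -0.020 0 0 0 60;0 0 -0.020 0 0 0 60;0 0 -0.020 0 0 0 60;0 0 -0.020 0 0 0 60;0 0 -0.010 0 0 0 60;0 0 -0.0065 0 0 0 60;0 0 0 0 0 0 60;0 0 0 0 0 0 255;0 0 0 0 0 0 255;0 0 0 0 0 0 255;0 0 0 0 0 0 255;0 0 0 0 0 0 255;0 0 0 0 0 0 255;0 0 0 0 0 0 255;0 0 0 0 0 0 255;0 0 0 0 0 0 255;0 0 0 0 0 0 255;0 0 0 0 0 0 255",
  "grip_force": 30
}}

```text
time_s: 10.55
ee_pos: [0.5665, 0.2093, 0.0213]
eef_rot: [-3.142, -0.0, 2.664]
force: [-0.1, 0.8, -0.5]
grip_width: 0.0138
grip_force: 30.0
```

Call:
{"fn": "carry_out", "kwargs": {
  "motion": "0 0 0.005 0 0 0 255;0 0 0.015 0 0 0 255;0 0 0.025 0 0 0 255;0 0 0.025 0 0 0 255;0 0 0.025 0 0 0 255;0 0 0.015 0 0 0 255;-0.0033 -0.0150 0 0 0 1.15 255;-0.0066 -0.0300 0 0 0 2.31 255;-0.0066 -0.0300 0 0 0 2.31 255;-0.0066 -0.0300 0 0 0 2.31 255;-0.0066 -0.0300 0 0 0 2.31 255;-0.0066 -0.0300 0 0 0 2.31 255;-0.0066 -0.0300 0 0 0 2.31 255"
}}

```text
time_s: 11.63
ee_pos: [0.5231, 0.013, 0.1317]
eef_rot: [3.142, 0.0, 2.928]
force: [0.2, -0.7, -0.8]
grip_width: 0.014
grip_force: 30.0
```

Call:
{"fn": "carry_out", "kwargs": {
  "motion": "-0.0066 -0.0300 0 0 0 2.31 255;-0.0066 -0.0300 0 0 0 2.31 255;-0.0066 -0.0300 0 0 0 2.31 255;-0.0066 -0.0300 0 0 0 2.31 255;-0.0066 -0.0300 0 0 0 2.31 255;-0.0066 -0.0300 0 0 0 2.31 255;-0.0066 -0.0300 0 0 0 2.31 255;-0.0030 -0.0144 0 0 0 1.22 255;0 0 0 0 0 0 255;0 0 0 0 0 0 255"
}}

```text
time_s: 12.47
ee_pos: [0.4743, -0.2103, 0.1315]
eef_rot: [3.141, 0.0, -3.056]
force: [0.7, -0.2, -0.8]
grip_width: 0.0139
grip_force: 30.0
```

```bash
python3 - <<'E'
from h import *
o=ctrl.get_obs(); t=o["ee_pos"]; print(t,np.degrees(o["eef_rot"]),o["force"],o["grip_width"])
c=cam("scene"); w=world(c); save(c,"s2.png",(190,70,320,210),4)
zf=t[2]-.0213+.015
P=plane(c,zf); m=(np.hypot(w[...,0]-t[0],w[...,1]-t[1])<.045)&(abs(w[...,2]-zf)<.006)&(c["pixels"].mean(-1)>60)
q=w[m]; print(len(q),zf,q.mean(0),cv2.minEnclosingCircle(q[:,:2].astype(np.float32)))
E
```

```text
[ 0.47425252 -0.21034268  0.13146123] [ 1.79989414e+02  8.21120913e-04 -1.75072007e+02] [ 0.70565636 -0.23810883 -0.77937537] 0.013907383317271777
109 0.12516122741337213 [ 0.48193329 -0.20265283  0.12718068] ((0.47738075256347656, -0.20855551958084106), 0.027465593069791794)
```

View pics/s2.png

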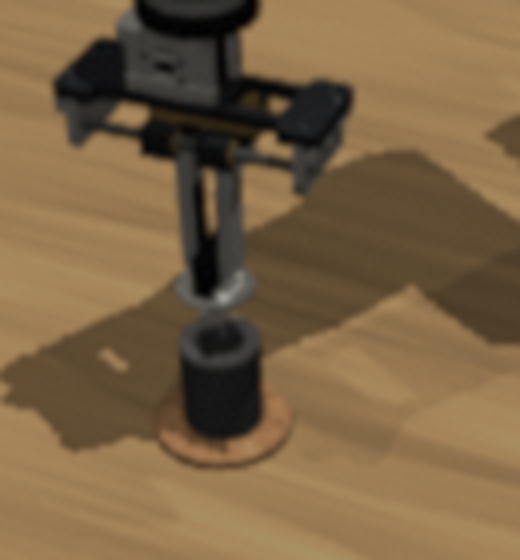

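The lid is held level above the jar (crop: lid (213,290), mouth (218,345)). I'll lower it with force watching.

Call:
{"fn": "carry_out", "kwargs": {
  "motion": "0 0 -0.010 0 0 0 255;0 0 -0.010 0 0 0 255;0 0 -0.006 0 0 0 255;0 0 -0.003 0 0 0 255;0 0 -0.002 0 0 0 255;0 0 -0.001 0 0 0 255;0 0 -0.001 0 0 0 255;0 0 -0.001 0 0 0 255;0 0 0 0 0 0 255;0 0 0 0 0 0 255"
}}

```text
time_s: 13.35
ee_pos: [0.4745, -0.2102, 0.0975]
eef_rot: [-3.141, 0.0, -3.054]
force: [0.4, -0.7, -0.9]
grip_width: 0.014
grip_force: 30.0
```

Below the 0.0993 contact level with no force, so the lid is entering.

Call:
{"fn": "carry_out", "kwargs": {
  "motion": "0 0 -0.001 0 0 0 255;0 0 -0.001 0 0 0 255;0 0 -0.001 0 0 0 255;0 0 -0.001 0 0 0 255;0 0 -0.001 0 0 0 255;0 0 -0.001 0 0 0 255;0 0 0 0 0 0 255;0 0 0 0 0 0 255"
}}

```text
time_s: 14.02
ee_pos: [0.4744, -0.2101, 0.0913]
eef_rot: [3.142, -0.0, -3.054]
force: [0.2, -0.3, -1.0]
grip_width: 0.0138
grip_force: 30.0
```

Call:
{"fn": "carry_out", "kwargs": {
  "motion": "0 0 -0.001 0 0 0 255;0 0 -0.001 0 0 0 255;0 0 -0.0007 0 0 0 255;0 0 0 0 0 0 255;0 0 0 0 0 0 255"
}}

```text
time_s: 14.43
ee_pos: [0.4744, -0.2101, 0.0886]
eef_rot: [3.142, -0.0, -3.054]
force: [-0.1, -1.1, -2.1]
grip_width: 0.0138
grip_force: 30.0
```

Call:
{"fn": "carry_out", "kwargs": {
  "motion": "0 0 -0.0006 0 0 0 255;0 0 -0.0004 0 0 0 255;0 0 0 0 0 0 255;0 0 0 0 0 0 255"
}}

```text
time_s: 14.77
ee_pos: [0.4746, -0.2102, 0.0883]
eef_rot: [-3.141, 0.001, -3.053]
force: [-2.8, 1.9, 6.2]
grip_width: 0.0136
grip_force: 30.0
```

Seated: 6 N of contact at the expected height. Turning clockwise 45°.

Call:
{"fn": "carry_out", "kwargs": {
  "motion": "0 0 0.0002 0 0 -1 255;0 0 0 0 0 -2 255;0 0 0 0 0 -3 255;0 0 0 0 0 -3 255;0 0 0 0 0 -3 255;0 0 0 0 0 -3 255;0 0 0 0 0 -3 255;0 0 0 0 0 0 255"
}}

```text
time_s: 15.43
ee_pos: [0.4748, -0.2103, 0.0883]
eef_rot: [-3.141, 0.001, 2.913]
force: [-0.2, -0.2, 4.9]
grip_width: 0.0137
grip_force: 30.0
```

```bash
python3 -c "
from h import *
o=ctrl.get_obs();print(o['ee_pos'],np.degrees(o['eef_rot']),o['force'],o['moment'])"
```

```text
[ 0.47475013 -0.21027521  0.08826541] [-1.79987214e+02  5.64007056e-02  1.66877146e+02] [-0.19519414 -0.20621441  4.89897377] [ 0.07371719  0.03727383 -0.04325823]
```

Call:
{"fn": "carry_out", "kwargs": {
  "motion": "0 0 0 0 0 -3 255;0 0 0 0 0 -3 255;0 0 0 0 0 -3 255;0 0 0 0 0 -3 255;0 0 0 0 0 -3 255;0 0 0 0 0 -3 255;0 0 0 0 0 -3 255;0 0 0 0 0 -3 255;0 0 0 0 0 -2 255;0 0 0 0 0 -1 255;0 0 0 0 0 0 255;0 0 0 0 0 0 255;0 0 0 0 0 0 255"
}}

```text
time_s: 16.52
ee_pos: [0.4748, -0.2103, 0.0883]
eef_rot: [3.141, 0.001, 2.446]
force: [-0.5, -0.0, 5.1]
grip_width: 0.014
grip_force: 30.0
```

```bash
python3 - <<'E'
from h import *
o=ctrl.get_obs();print(o['ee_pos'],np.degrees(o['eef_rot']),o['force'],o['moment'])
c=cam("scene"); save(c,"s3.png",(200,100,300,220),5); w=world(c)
m=(np.hypot(w[...,0]-.4745,w[...,1]+.21)<.05)&(w[...,2]>.03)&(w[...,2]<.095); print(w[m].mean(0))
E
```

```text
[ 0.47477478 -0.21028962  0.08828446] [1.79984204e+02 5.88404538e-02 1.40136659e+02] [-0.466485   -0.03199204  5.07413824] [ 0.03602523  0.0225647  -0.01797119]
[ 0.49044803 -0.19896981  0.06515621]
```

View pics/s3.png

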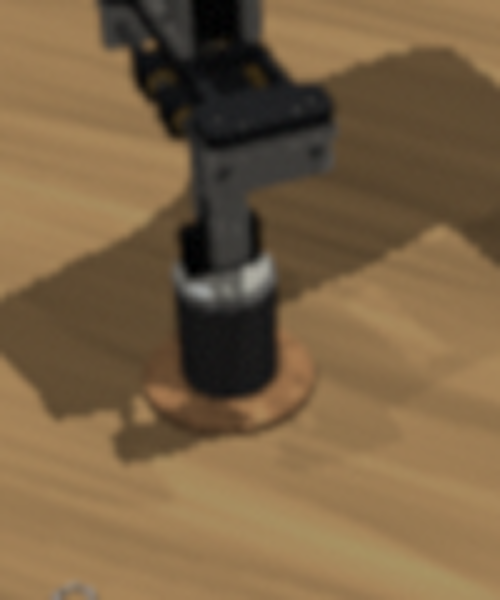

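The flange sits flush on the jar's rim at about (225,285), with the jar upright on the coaster. The lid has turned 44.8°, the push is a light 5 N and the handle is still gripped. Handing in.

```bash
python3 -c "
from station import ctrl
print(ctrl.hand_in())"
```

```text
the job is handed in; nothing more can be done
None
```

I handed the job in at about 16.6 s: the jar is upright on the coaster and the lid is fully home, turned about 45° clockwise and still held by its handle. I measured the turn at the gripper and could not see the jar's notches under the lid, so I did not check separately that the jar stayed still.

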